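# Sort fired lamp shades into pass and reject nests

### The job

Sort the three fired lamp shades by the clay tag on top of each: the two with a round tag go one each into the two round recesses of the pass board, and the one with a cross tag goes into the square reject tray. Keep them upright and set each one down gently, without dropping or banging it, so that it sits flat on the floor of its nest. Leave the jar, the brush and the bowl where they are.

Things in the scene. Friction and masses are not known exactly. Their poses are not given: they have to be found in the camera images.
- shade_round_1: White ceramic lamp shade on its rim: dome 110 mm across, 56 mm high; on it an upright round collar 52 mm across, from 56 to 90 mm height (grip here, from above). About 0.4 kg. Origin: centre of the underside, z up. On the collar's flat top: a ROUND clay tag, a disc 36 mm across and 3 mm thick: passed. Starts at any of three places.
- shade_round_2: White ceramic lamp shade on its rim: dome 110 mm across, 56 mm high; on it an upright round collar 52 mm across, from 56 to 90 mm height (grip here, from above). About 0.4 kg. Origin: centre of the underside, z up. On the collar's flat top: a ROUND clay tag, a disc 36 mm across and 3 mm thick: passed. Starts at any of three places.
- shade_cross: White ceramic lamp shade on its rim: dome 110 mm across, 56 mm high; on it an upright round collar 52 mm across, from 56 to 90 mm height (grip here, from above). About 0.4 kg. Origin: centre of the underside, z up. On the collar's flat top: a CROSS-shaped clay tag of the same clay, two crossed bars 46 x 9 mm, 3 mm thick: rejected. Starts at any of three places.
- pass_board: The pass nests: a fixed plain wooden board 290 mm long (its x axis) x 155 mm wide x 20 mm thick, with two round recesses along its length, 124 mm across, 12 mm deep. Origin: centre of the underside; the recess floors are 8 mm above it. It lies on the robot's left or right.
- pass_board_hole0 (a point): Centre of the mouth of one round recess, level with the board's top face (recess floor 12 mm below).
- pass_board_hole1 (a point): Centre of the mouth of the other round recess, 140 mm from the first, level with the board's top face (floor 12 mm below).
- reject_tray: The reject nest: a fixed plain wooden square tray, open at the top, 140 x 140 mm outside, 124 x 124 mm inside, 25 mm high. Origin: centre of the underside. It lies on the other side of the robot from the pass board.
- reject_tray_in (a point): Centre of the tray's inner floor (8 mm above the table), 124 mm square.
- glaze_jar: Bystander: grey lidded glaze jar, 70 mm across, 100 mm high, beyond the shades. Origin: centre of the underside.
- brush: Bystander: a brush 190 mm long lying flat beyond the shades. Origin: underside, its x axis along its length.
- bowl: Bystander: terracotta bowl, 90 mm across, 45 mm high, beyond the shades. Origin: centre of the underside.

How it is judged (in metres and radians):
At the end, for the whole second after the job is handed in: Each round-tagged shade sits in its own round recess of the pass board (within 11 mm of its centre) and the cross-tagged shade in the square tray (within 13 mm of its centre), each flat on the nest's floor (height within about 4 mm), upright within 0.06 rad, released and at rest ((((horizontal distance between shade_round_1 and pass_board_hole0 below 0.011 m and z of shade_round_1 in the frame of pass_board between 0.004 and 0.0125 m) and (horizontal distance between shade_round_2 and pass_board_hole1 below 0.011 m and z of shade_round_2 in the frame of pass_board between 0.004 and 0.0125 m)) or ((horizontal distance between shade_round_1 and pass_board_hole1 below 0.011 m and z of shade_round_1 in the frame of pass_board between 0.004 and 0.0125 m) and (horizontal distance between shade_round_2 and pass_board_hole0 below 0.011 m and z of shade_round_2 in the frame of pass_board between 0.004 and 0.0125 m))) and horizontal distance between shade_cross and reject_tray_in below 0.013 m and z of shade_cross in the frame of reject_tray between 0.001 and 0.0095 m and angle between each of shade_round_1, shade_round_2, shade_cross's own z axis and vertical below 0.06 rad and linear speed of each of shade_round_1, shade_round_2, shade_cross below 0.02 m/s); the robot touches nothing.
It fails at once if a shade was dropped or knocked loose (moving faster than 0.35 m/s while not held by the fingers: a fall of more than about 6 mm) ((contact force between shade_round_1 and the fingers below 0.2 N and linear speed of shade_round_1 above 0.35 m/s) or (contact force between shade_round_2 and the fingers below 0.2 N and linear speed of shade_round_2 above 0.35 m/s) or (contact force between shade_cross and the fingers below 0.2 N and linear speed of shade_cross above 0.35 m/s)).
It fails at once if a shade was banged or pressed hard into a nest (over 60 N) (contact force between any of shade_round_1, shade_round_2, shade_cross and pass_board above 60 N or contact force between any of shade_round_1, shade_round_2, shade_cross and reject_tray above 60 N).
It fails at once if a shade was tipped by more than about 35 degrees (angle between any of shade_round_1, shade_round_2, shade_cross's own z axis and vertical above 0.6 rad).
It fails at once if the jar, brush or bowl was moved by more than 30 mm (distance of any of glaze_jar, brush, bowl from where it was at the start of the episode above 0.03 m).
It also fails if it takes over 72 s, if anything falls off the work surface, if the arm or the gripper's body presses on something with over 40 N, if the wrist force passes 120 N, or if a joint passes its speed limit or range.

### The arm

A 6-joint arm with a two-finger parallel gripper is mounted at the origin on the work surface. World frame = base frame: x ahead of the robot, y to its left, z up, the work surface at z = 0. Lengths are in mm, angles in degrees, forces in N, time in s.
With the tool pointing down it reaches from about 300 to 850 mm from the base axis. Payload 4.2 kg.
Tool frame: the origin (TCP) lies midway between the tips of the shut fingers; the grasp point (between the pads) lies 19 mm behind it; z points along the fingers, y is the line along which they close (so a half turn about z gives the same grasp; the last joint's range is limited). The gripper opens to 91 mm and grips with 3 to 60 N. Pads are 32 mm wide; open, the fingers measure 118 mm over their backs; the gripper's body (76 mm by 178 mm) begins 60 mm behind the grasp point.
Start: joints at [75.745, 18.312, 89.639, -0, 72.044, -1.146], TCP at [130.416, 560.031, 213.976] pointing down, gripper open.
Joint ranges: [-177.97, 177.97], [-48.28, 115.42], [12.27, 149.76], [-77.06, 257.06], [2.81, 150.46], [-146.56, 146.56]. Speed limits (degrees/s): [147.25, 147.25, 180, 180, 180, 180].

### API

Orientations are given as [roll, pitch, yaw] about the fixed x, y, z axes, in that order (R = Rz(yaw) Ry(pitch) Rx(roll)).
In Python, from workcell import state, grab_frame, camera_model, workorder gives the robot as it stands.
- The arm moves only by the tool carry_out, never from a script. Its argument "commands" is a list of rows, each a list of 7 numbers: the turn, a rotation vector about the tool's x, y, z in degrees, then the shift along the tool's x, y, z in mm, then the opening, from -1 (shut) to 1 (fully open). In form: [[ax, ay, az, dx, dy, dz, hand], ...]. A call has 1 to 20 rows; each row is the pose to reach, as a shift and turn from the pose commanded when the call began, along the tool's axes at that moment; what a row does not reach only later rows make up. A row lasts 1/10 s, in which the tool goes at most 50 mm and 8.59 degrees, less where a joint would pass 70% of its speed; a pose out of reach is approached as far as the arm can. A call with a gripper value outside its range is refused whole. The fingers move at their own pace and stop on an object; "force" is the grip in N (left out, the last holds). Time passes only in rows, so rows that repeat a pose let the fingers close. It gives the time, the measured TCP pose, the force, the opening and the grip force at its end, in the units of the state.
- state(): the state, without advancing time (a new reading comes with each control period).
- grab_frame(name): name is "scene" or "top"; returns the picture (400x640x3 uint8, red, green, blue); there is no depth.
- camera_model(name): a dict with "fx", "fy", "cx", "cy" (pixels), "dist" ([k1, k2, p1, p2, k3] as OpenCV has them; the pictures are not rectified), "origin" and "rotation" of the camera in the world. Camera axes: x right, y up, looking along -z (the intrinsics and any distortion apply to the point x, -y, -z); pixel columns grow to the right and rows downward; lengths in mm; the calibration is good to about 2 mm. A picture is of the moment at which its call begins. camera_model takes no time and is no camera call.
- workorder.job_done(): hands the job in; it is judged then, once.
The state is a dict: "time_s": time; "qpos": joint angles; "qvel": joint speeds; "effort": joint torques, N m; "ee_pos": TCP position; "ee_rot": TCP orientation; "force": force on the tool from outside, world axes, zero at the start; "torque": the same for the moment, N m; "gripper_width": finger opening in mm; "gripper_force": force on a finger pad.
Only numpy, scipy, OpenCV 4.12 (cv2) and the standard library are available. Lean on these libraries where they do the work, as an engineer would, in place of code of your own. Each camera call takes 0.05 s, during which the arm holds its last target. There are 200 camera calls.

## Working session

There is one attempt and no reset: what is moved stays moved. The work goes in short steps, Python scripts to look and compute and a tool call to move; the robot and the scene stay as the last step left them, time stands still between calls to the robot, and variables do not carry over. Pictures are saved under pics/ and viewed, at most 10 in all, crops included, and the job is handed in when it is done.

Besides the shell and the picture viewer there is one more tool, called after "Call:" as name(argument=value, ...) on one line, values as JSON. carry_out: Moves the arm, as the interface text tells. Its arguments: {"type":"object","properties":{"commands":{"type":"array"},"force":{"type":"number"}},"required":["commands"]}

```bash
mkdir -p pics; python3 - <<'E'
from workcell import *
import cv2
for n in("top","scene"):
    cv2.imwrite(f"pics/{n}0.png",grab_frame(n)[:,:,::-1]); print(camera_model(n))
s=state(); print({k:s[k] for k in("time_s","ee_pos","ee_rot","gripper_width","force")})
E
```

```text
{'fx': 365.3944802128778, 'fy': 365.3944802128778, 'cx': 322.0827025406158, 'cy': 199.86286703603622, 'dist': array([-0.00441076,  0.        ,  0.        ,  0.        ,  0.        ]), 'origin': array([5.30791528e+02, 7.53880490e-01, 1.15998343e+03]), 'rotation': array([  3.26232474,  -0.71600014, -88.59159472])}
{'fx': 457.4916846056472, 'fy': 457.4916846056472, 'cx': 311.37923104015454, 'cy': 198.0364966299052, 'dist': array([0.04251485, 0.        , 0.        , 0.        , 0.        ]), 'origin': array([1450.11835423, -348.15009098, 1102.40827671]), 'rotation': array([40.13443986,  0.35415808, 66.64450237])}
{'time_s': 0.1, 'ee_pos': array([130.28379072, 559.58581469, 213.20527699]), 'ee_rot': array([-1.79908886e+02, -2.12073328e-03,  1.66893502e+02]), 'gripper_width': 91.05422878966515, 'force': array([-0.41506238,  0.69690167, -0.23331232])}
```

View pics/top0.png

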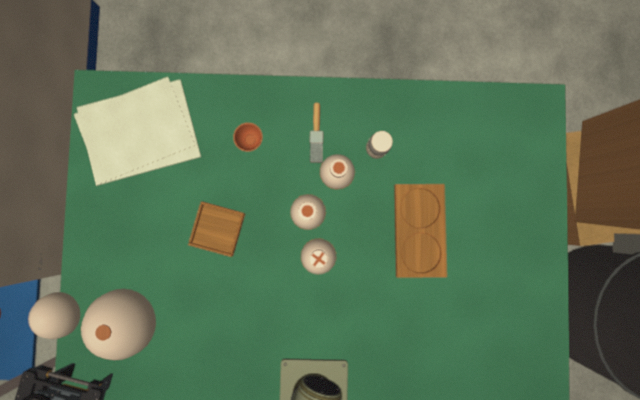

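View pics/scene0.png

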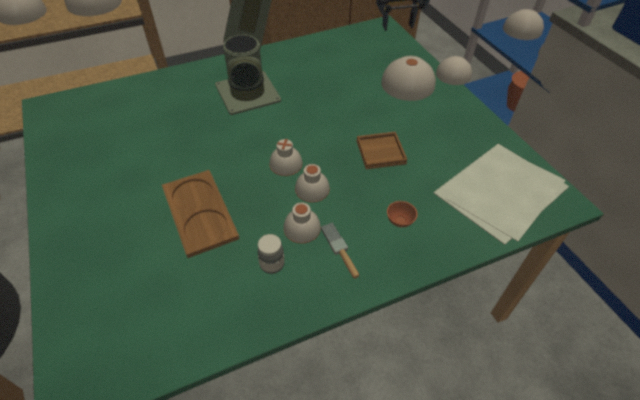

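The top view shows round tags at (307,211) and (338,168), the cross at (318,259), the board near (420,230), and the tray near (217,229). A large extra dome sits at (118,325), next to the gripper. I'll triangulate all of these.

```bash
cat > h.py <<'E'
import numpy as np,cv2
from scipy.spatial.transform import Rotation as R
from workcell import *
def ray(n,uv):
    c=camera_model(n);K=np.array([[c['fx'],0,c['cx']],[0,c['fy'],c['cy']],[0,0,1]])
    p=cv2.undistortPoints(np.array([[uv]],float),K,c['dist'])[0,0]
    return np.array(c['origin']),R.from_euler('xyz',c['rotation'],degrees=True).apply([p[0],-p[1],-1])
def at(n,uv,z):
    o,d=ray(n,uv);return o+d*(z-o[2])/d[2]
def tri(a,b):
    o,d=ray('top',a);p,e=ray('scene',b)
    s=np.linalg.lstsq(np.c_[d,-e],p-o,rcond=None)[0];A=o+s[0]*d;B=p+s[1]*e
    return (A+B)/2,np.linalg.norm(A-B)
def orange(n,img,box=None):
    h=cv2.cvtColor(img,cv2.COLOR_RGB2HSV)
    m=((h[...,0]<13)&(h[...,1]>105)&(h[...,2]>70)).astype(np.uint8)
    k,l,st,c=cv2.connectedComponentsWithStats(m)
    return [(np.round(c[i],2),st[i,4]) for i in range(1,k) if st[i,4]>25]
def quad(img,box):
    x0,y0,x1,y1=box;h=cv2.cvtColor(img,cv2.COLOR_RGB2HSV)[y0:y1,x0:x1]
    m=((h[...,0]<32)|(h[...,0]>170)).astype(np.uint8)
    m=cv2.morphologyEx(m,cv2.MORPH_CLOSE,np.ones((5,5)))
    c=max(cv2.findContours(m,0,1)[0],key=cv2.contourArea)
    r=cv2.minAreaRect(c);return r,cv2.boxPoints(r)+[x0,y0]
E
python3 - <<'E'
from h import *
np.set_printoptions(precision=1,suppress=True)
T=cv2.imread('pics/top0.png')[...,::-1].copy();S=cv2.imread('pics/scene0.png')[...,::-1].copy()
for n,I in(('top',T),('scene',S)):
    for c,a in orange(n,I):print(n,c,a,at(n,c,93))
print('big dome',tri((103,332),(411,61)))
for nm,box,z in(('board',(380,170,465,290),20),('tray',(180,190,255,265),25)):
    r,q=quad(T,box);P=np.array([at('top',p,z) for p in q]);print(nm,P,P.mean(0),'sides',np.linalg.norm(np.diff(P,axis=0),axis=1))
print('jar',at('top',(381,141),100),'bowl',at('top',(248,137),45))
b=np.hstack([cv2.resize(T[165:295,380:465],None,fx=4.4,fy=4.4,interpolation=2),cv2.resize(T[165:295,180:262],None,fx=4.4,fy=4.4,interpolation=2)])
cv2.imwrite('pics/crop.png',b[...,::-1])
E
```

```text
top [247.5 136.6] 588 [773.  213.4  93. ]
top [338.4 167.2] 108 [689.3 -56.8  93. ]
top [307.  210.6] 103 [559.3  32.3  93. ]
top [318.3 258.7] 71 [420.8  -4.3  93. ]
top [103.  332.1] 172 [198.5 604.   93. ]
scene [411.6  61.6] 46 [194.3 603.9  93. ]
scene [519.7  80.2] 225 [456.8 894.8  93. ]
scene [284.3 143.7] 32 [422.3  -5.6  93. ]
scene [311.6 169.2] 64 [561.2  29.8  93. ]
scene [401.5 213.4] 546 [819.  192.2  93. ]
scene [300.9 208.7] 81 [690.8 -59.4  93. ]
big dome (array([201.4, 597.2, 102.2]), np.float64(3.179919524384612))
board [[ 651.6 -235.7   20. ]
 [ 658.9 -396.9   20. ]
 [ 366.3 -404.1   20. ]
 [ 359.8 -245.1   20. ]] [ 509.1 -320.5   20. ] sides [161.4 292.7 159.1]
tray [[447.6 399.2  25. ]
 [585.7 366.1  25. ]
 [549.6 226.2  25. ]
 [411.8 260.2  25. ]] [498.7 312.9  25. ] sides [142.  144.5 141.9]
jar [ 769.2 -179.9  100. ] bowl [782.8 221.3  45. ]
```

View pics/crop.png

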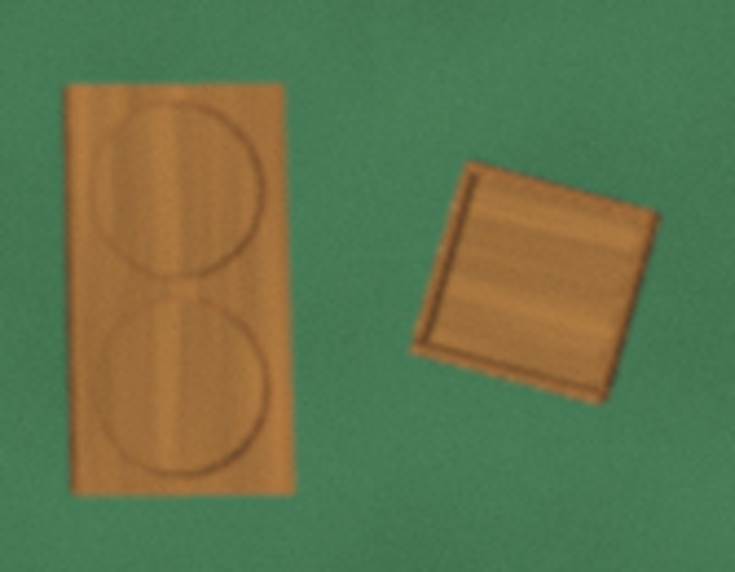

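```bash
cat >> h.py <<'E'
def proj(n,P):
    c=camera_model(n);K=np.array([[c['fx'],0,c['cx']],[0,c['fy'],c['cy']],[0,0,1]])
    q=R.from_euler('xyz',c['rotation'],degrees=True).inv().apply(np.asarray(P,float)-c['origin'])*[1,-1,-1]
    return cv2.projectPoints(q,np.zeros(3),np.zeros(3),K,c['dist'])[0][:,0]
E
python3 - <<'E'
from h import *
from scipy.optimize import minimize
np.set_printoptions(precision=1,suppress=True)
T=cv2.imread('pics/top0.png');S=cv2.imread('pics/scene0.png')
for nm,dim,g,bx in(('board',(290,155,20),(509,-323,1.3),dict(top=(380,170,465,290),scene=(150,160,250,262))),('tray',(140,140,25),(498,313,-14),dict(top=(180,190,255,265),scene=(345,122,420,178)))):
  for n,I in(('top',T),('scene',S)):
    x0,y0,x1,y1=bx[n];h=cv2.cvtColor(I,cv2.COLOR_BGR2HSV)[y0:y1,x0:x1]
    m=((h[...,0]<32)|(h[...,0]>170)).astype(np.uint8);m=cv2.morphologyEx(m,cv2.MORPH_CLOSE,np.ones((5,5)))
    s=8;M=cv2.resize(m.astype(np.float32),None,fx=s,fy=s,interpolation=cv2.INTER_NEAREST)
    B=np.array([[a*dim[0]/2,b*dim[1]/2,c*dim[2]] for a in(-1,1) for b in(-1,1) for c in(0,1)])
    def f(p):
        q=proj(n,R.from_euler('z',p[2],degrees=True).apply(B)+[p[0],p[1],0])
        q=((q-[x0,y0]+.5)*s).astype(np.float32)
        A=np.zeros_like(M);cv2.fillConvexPoly(A,np.round(cv2.convexHull(q)*16).astype(int),1,shift=4)
        return np.abs(A-M).mean()
    r=minimize(f,g,method='Nelder-Mead',options=dict(initial_simplex=[[g[0],g[1],g[2]],[g[0]+8,g[1],g[2]],[g[0],g[1]+8,g[2]],[g[0],g[1],g[2]+4]]))
    print(nm,n,r.x,r.fun,f(g))
print('holes',at('top',(420.07,207.45),20),at('top',(421.3,252.3),20))
E
```

```text
board top [ 509.5 -322.1    1.9] 0.00793351698666811 0.011207107
board scene [ 508.  -323.8    1.8] 0.006775429006665945 0.0091360295
tray top [498.9 315.5 -13.9] 0.009552777744829655 0.018552778
tray scene [498.8 313.2 -14.2] 0.015334821306169033 0.015974702
holes [ 580.1 -319.4   20. ] [ 440.5 -324.6   20. ]
```

Call:
carry_out(commands=[[0, 0, 38, -206, -242, 20, 1], [0, 0, 76.9, -411.6, -484.2, 54, 1], [0, 0, 76.9, -411.6, -484.2, 54, 1], [0, 0, 76.9, -411.6, -484.2, 54, 1], [0, 0, 76.9, -411.6, -484.2, 54, 1], [0, 0, 76.9, -411.6, -484.2, 54, 1], [0, 0, 76.9, -411.6, -484.2, 54, 1], [0, 0, 76.9, -411.6, -484.2, 54, 1], [0, 0, 76.9, -411.6, -484.2, 54, 1], [0, 0, 76.9, -411.6, -484.2, 54, 1], [0, 0, 76.9, -411.6, -484.2, 54, 1], [0, 0, 76.9, -411.6, -484.2, 54, 1], [0, 0, 76.9, -411.6, -484.2, 54, 1], [0, 0, 76.9, -411.6, -484.2, 54, 1], [0, 0, 76.9, -411.6, -484.2, 54, 1], [0, 0, 76.9, -411.6, -484.2, 54, 1], [0, 0, 76.9, -411.6, -484.2, 54, 1], [0, 0, 76.9, -411.6, -484.2, 54, 1]], force=25)

```text
time_s: 1.9
ee_pos: [421.1, -3.9, 160.1]
ee_rot: [180.0, -0.0, 90.1]
force: [0.2, 0.1, 0.5]
gripper_width: 91.2
gripper_force: 0.0
```

Call:
carry_out(commands=[[0, 0, 0, -1, 0, 30, 1], [0, 0, 0, -1, 0, 60, 1], [0, 0, 0, -1, 0, 80, 1], [0, 0, 0, -1, 0, 92, 1], [0, 0, 0, -1, 0, 99, 1], [0, 0, 0, -1, 0, 99, 1], [0, 0, 0, -1, 0, 99, 0.3], [0, 0, 0, -1, 0, 99, 0.15], [0, 0, 0, -1, 0, 99, 0.1], [0, 0, 0, -1, 0, 99, 0.0], [0, 0, 0, -1, 0, 99, -0.1], [0, 0, 0, -1, 0, 99, -0.3], [0, 0, 0, -1, 0, 99, -0.3], [0, 0, 0, -1, 0, 99, -0.3], [0, 0, 0, -1, 0, 99, -0.3]], force=25)

```text
time_s: 3.4
ee_pos: [420.3, -5.9, 61.0]
ee_rot: [-179.9, -0.0, 90.0]
force: [-3.5, -0.4, 5.8]
gripper_width: 51.3
gripper_force: 25.0
```

Call:
carry_out(commands=[[0, 0, 0, 0, 0, -3, -0.3], [0, 0, 0, 0, 0, -10, -0.3], [0, 0, 0, 0, 0, -25, -0.3], [0, 0, 0, 0, 0, -45, -0.3], [0, 0, 0, 0, 0, -65, -0.3], [0, 0, 0, 8, 2, -80, -0.3], [0, 0, 0, 25, 6, -90, -0.3], [0, 0, 0, 50, 12, -95, -0.3], [0, 0, 0, 80, 19.5, -95, -0.3], [0, 0, 0, 110, 27, -95, -0.3], [0, 0, 0, 140, 34, -95, -0.3], [0, 0, 0, 170, 41.5, -95, -0.3], [0, 0, 0, 200, 49, -95, -0.3], [0, 0, 0, 230, 56, -95, -0.3], [0, 0, 0, 260, 63.5, -95, -0.3], [0, 0, 0, 285, 69.5, -90, -0.3], [0, 0, 0, 305, 74.5, -80, -0.3], [0, 0, 0, 316, 77.5, -70, -0.3], [0, 0, 0, 319.5, 78, -62, -0.3], [0, 0, 0, 319.5, 78, -60, -0.3]])

```text
time_s: 5.4
ee_pos: [498.4, 312.6, 119.0]
ee_rot: [-179.8, 0.1, 90.0]
force: [-0.1, -0.8, -4.8]
gripper_width: 51.1
gripper_force: 25.0
```

```bash
cat > look.py <<'E'
from h import *
import sys
np.set_printoptions(precision=1,suppress=True)
k=sys.argv[1]; s=state(); z=s['ee_pos'][2]-61+93 if k!='x' else 93
print(s['ee_pos'],s['gripper_width'],s['force'])
for n in('top','scene'):
    I=grab_frame(n);cv2.imwrite(f'pics/{n}_{k}.png',I[...,::-1])
    for c,a in orange(n,I):print(n,c,a,at(n,c,z))
E
python3 look.py a; python3 -c "
import cv2
I=cv2.imread('pics/scene_a.png')[60:240,280:480];J=cv2.imread('pics/top_a.png')[140:320,120:320]
cv2.imwrite('pics/ca.png',cv2.resize(cv2.hconcat([I,J]),None,fx=2,fy=2))"
```

```text
[498.4 312.6 119. ] 51.09463023700295 [-0.1 -0.8 -4.8]
top [247.5 136.7] 586 [759.8 201.7 151. ]
top [338.4 167.3] 106 [680.6 -53.6 151. ]
top [307.  210.5] 104 [558.1  30.5 151. ]
top [204.8 228.5] 29 [501.8 309.5 151. ]
top [102.9 332. ] 176 [216.9 571.6 151. ]
scene [411.5  61.6] 46 [266.7 548.7 151. ]
scene [519.8  80.9] 239 [517. 821. 151.]
scene [311.8 169.1] 65 [612.1   8.7 151. ]
scene [401.5 213.4] 547 [855.3 161.2 151. ]
scene [300.9 208.7] 81 [734.4 -76.  151. ]
```

View pics/ca.png

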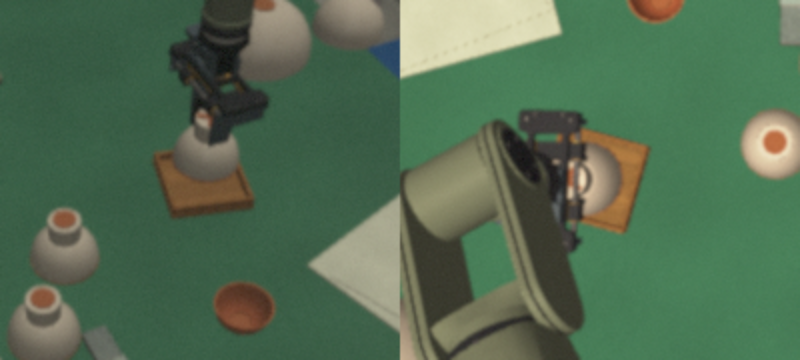

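Call:
carry_out(commands=[[0, 0, 0, 0, 0, 5, -0.3], [0, 0, 0, 0, 0, 15, -0.3], [0, 0, 0, 0, 0, 26, -0.3], [0, 0, 0, 0, 0, 35, -0.3], [0, 0, 0, 0, 0, 41, -0.3], [0, 0, 0, 0, 0, 44, -0.3], [0, 0, 0, 0, 0, 45, -0.3], [0, 0, 0, 0, 0, 45, -0.3], [0, 0, 0, 0, 0, 45, -0.3], [0, 0, 0, 0, 0, 45, -0.3]])

```text
time_s: 6.5
ee_pos: [499.8, 313.8, 76.4]
ee_rot: [180.0, -0.0, 90.0]
force: [0.5, -0.0, -4.6]
gripper_width: 51.1
gripper_force: 25.0
```

Call:
carry_out(commands=[[0, 0, 0, 0, 0, 1.5, -0.3], [0, 0, 0, 0, 0, 3, -0.3], [0, 0, 0, 0, 0, 4.5, -0.3], [0, 0, 0, 0, 0, 5.5, -0.3], [0, 0, 0, 0, 0, 6.2, -0.3], [0, 0, 0, 0, 0, 6.8, -0.3], [0, 0, 0, 0, 0, 7.2, -0.3], [0, 0, 0, 0, 0, 7.4, -0.3], [0, 0, 0, 0, 0, 7.4, -0.3], [0, 0, 0, 0, 0, 7.4, -0.3]])

```text
time_s: 7.5
ee_pos: [499.6, 313.6, 69.1]
ee_rot: [180.0, -0.0, 90.0]
force: [-1.5, -1.2, 2.6]
gripper_width: 51.5
gripper_force: 25.0
```

Call:
carry_out(commands=[[0, 0, 0, 0, 0, 0, 0.15], [0, 0, 0, 0, 0, 0, 0.2], [0, 0, 0, 0, 0, 0, 0.4], [0, 0, 0, 0, 0, 0, 0.7], [0, 0, 0, 0, 0, 0, 1], [0, 0, 0, 0, 0, 0, 1], [0, 0, 0, 0, 0, 0, 1], [0, 0, 0, 0, 0, 0, 1], [0, 0, 0, 0, 0, 0, 1], [0, 0, 0, 0, 0, -10, 1], [0, 0, 0, 0, 0, -30, 1], [0, 0, 0, 0, 0, -60, 1], [0, 0, 0, 0, 0, -80, 1]])

```text
time_s: 8.8
ee_pos: [500.2, 314.0, 151.2]
ee_rot: [179.9, -0.1, 90.0]
force: [-0.4, 0.1, 0.1]
gripper_width: 91.3
gripper_force: 0.0
```

Call:
carry_out(commands=[[0, 0, 0, -20, 4, -10, 1], [0, 0, 0, -60, 13, -10, 1], [0, 0, 0, -105, 22, -10, 1], [0, 0, 0, -150, 32, -10, 1], [0, 0, 0, -195, 42, -10, 1], [0, 0, 0, -235, 50, -10, 1], [0, 0, 0, -265, 57, -5, 1], [0, 0, 0, -280, 60, 0, 1], [0, 0, 0, -283, 60.5, 0, 1], [0, 0, 0, -283, 60.5, 0, 1], [0, 0, 0, -283, 60.5, 0, 1]])

```text
time_s: 9.9
ee_pos: [559.9, 31.9, 148.8]
ee_rot: [180.0, -0.0, 90.1]
force: [-0.1, 0.3, -0.1]
gripper_width: 91.2
gripper_force: 0.0
```

```bash
python3 look.py x | head -12
```

```text
[559.9  31.9 148.8] 91.15659815283568 [-0.1  0.3 -0.1]
top [247.5 136.6] 583 [773.  213.3  93. ]
top [338.4 167.3] 107 [689.2 -56.7  93. ]
top [208.  228.5] 79 [500.4 317.8  93. ]
top [103.  332.1] 172 [198.7 604.   93. ]
scene [411.5  61.6] 47 [194.6 603.6  93. ]
scene [519.7  80.4] 230 [457.6 894.   93. ]
scene [384.2 130.4] 29 [495.8 317.8  93. ]
scene [311.2 169.5] 59 [561.9  28.   93. ]
scene [401.5 213.4] 543 [819.  192.1  93. ]
scene [300.9 208.8] 81 [690.8 -59.4  93. ]
```

Call:
carry_out(commands=[[0, 0, 0, -1, 0, 30, 1], [0, 0, 0, -1, 0, 55, 1], [0, 0, 0, -1, 0, 75, 1], [0, 0, 0, -1, 0, 83, 1], [0, 0, 0, -1, 0, 87.6, 1], [0, 0, 0, -1, 0, 87.6, 1], [0, 0, 0, -1, 0, 87.6, 0.3], [0, 0, 0, -1, 0, 87.6, 0.15], [0, 0, 0, -1, 0, 87.6, 0.1], [0, 0, 0, -1, 0, 87.6, 0.0], [0, 0, 0, -1, 0, 87.6, -0.1], [0, 0, 0, -1, 0, 87.6, -0.3], [0, 0, 0, -1, 0, 87.6, -0.3], [0, 0, 0, -1, 0, 87.6, -0.3], [0, 0, 0, -1, 0, 87.6, -0.3]], force=25)

```text
time_s: 11.5
ee_pos: [559.2, 29.6, 61.1]
ee_rot: [-179.9, -0.0, 90.0]
force: [-4.8, -0.1, 5.5]
gripper_width: 51.0
gripper_force: 25.0
```

Call:
carry_out(commands=[[0, 0, 0, 0, 0, -3, -0.3], [0, 0, 0, 0, 0, -10, -0.3], [0, 0, 0, 0, 0, -25, -0.3], [0, 0, 0, 0, 0, -45, -0.3], [0, 0, 0, -8, -2.7, -65, -0.3], [0, 0, 0, -24, -8.2, -80, -0.3], [0, 0, 0, -48, -16.4, -85, -0.3], [0, 0, 0, -80, -27.3, -85, -0.3], [0, 0, 0, -112, -38.2, -85, -0.3], [0, 0, 0, -144, -49.1, -85, -0.3], [0, 0, 0, -176, -60, -85, -0.3], [0, 0, 0, -208, -70.9, -85, -0.3], [0, 0, 0, -240, -81.8, -85, -0.3], [0, 0, 0, -272, -92.7, -85, -0.3], [0, 0, 0, -304, -103.6, -85, -0.3], [0, 0, 0, -330, -112.5, -80, -0.3], [0, 0, 0, -347, -118.2, -72, -0.3], [0, 0, 0, -354, -120.7, -64, -0.3], [0, 0, 0, -355.7, -121.2, -60, -0.3], [0, 0, 0, -355.7, -121.2, -60, -0.3]])

```text
time_s: 13.5
ee_pos: [438.1, -325.4, 120.0]
ee_rot: [-179.9, -0.1, 90.0]
force: [0.2, 0.8, -4.3]
gripper_width: 51.2
gripper_force: 25.0
```

Call:
carry_out(commands=[[0, 0, 0, 0, 0, 5, -0.3], [0, 0, 0, 0, 0, 15, -0.3], [0, 0, 0, 0, 0, 26, -0.3], [0, 0, 0, 0, 0, 33, -0.3], [0, 0, 0, 0, 0, 37, -0.3], [0, 0, 0, 0, 0, 38, -0.3], [0, 0, 0, 0, 0, 38, -0.3], [0, 0, 0, 0, 0, 38, -0.3], [0, 0, 0, 0, 0, 38, -0.3]])

```text
time_s: 14.4
ee_pos: [439.0, -326.3, 83.3]
ee_rot: [180.0, 0.0, 90.0]
force: [0.1, 0.5, -4.3]
gripper_width: 51.2
gripper_force: 25.0
```

```bash
python3 look.py b; python3 -c "
import cv2
I=cv2.imread('pics/scene_b.png')[110:270,120:280];J=cv2.imread('pics/top_b.png')[150:310,340:500]
cv2.imwrite('pics/cb.png',cv2.resize(cv2.hconcat([I,J]),None,fx=2.5,fy=2.5,interpolation=2))"
```

```text
[ 439.  -326.3   83.3] 51.22530085854365 [ 0.1  0.5 -4.3]
top [247.4 136.6] 588 [768.2 209.1 115.3]
top [338.5 167.3] 107 [685.8 -55.7 115.3]
top [208.1 228.4] 78 [501.3 311.1 115.3]
top [429.9 255.4] 32 [ 439.8 -322.   115.3]
top [103.  332.2] 172 [205.4 591.6 115.3]
scene [411.5  61.5] 46 [221.4 582.9 115.3]
scene [519.6  81.3] 248 [483.8 862.6 115.3]
scene [384.3 130.5] 30 [517.1 303.1 115.3]
scene [401.5 213.3] 546 [832.7 180.3 115.3]
scene [300.9 208.8] 82 [707.7 -65.9 115.3]
```

View pics/cb.png

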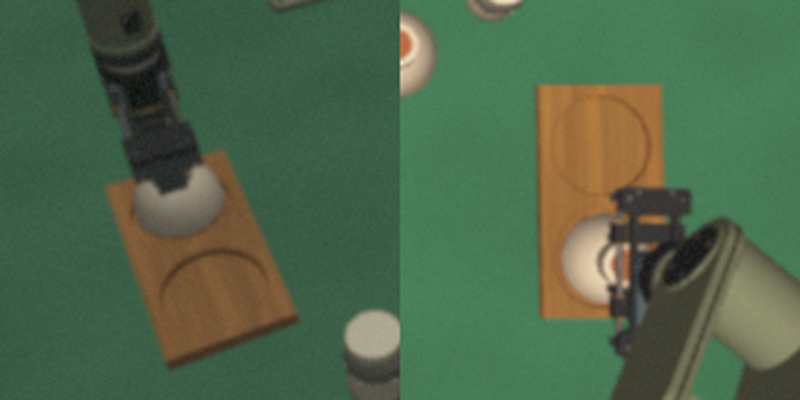

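Call:
carry_out(commands=[[0, 0, 0, 1, 0, 1, -0.3], [0, 0, 0, 1, 0, 3, -0.3], [0, 0, 0, 1, 0, 5, -0.3], [0, 0, 0, 1, 0, 7, -0.3], [0, 0, 0, 1, 0, 9, -0.3], [0, 0, 0, 1, 0, 10, -0.3], [0, 0, 0, 1, 0, 11, -0.3], [0, 0, 0, 1, 0, 12, -0.3], [0, 0, 0, 1, 0, 12.6, -0.3], [0, 0, 0, 1, 0, 13.2, -0.3], [0, 0, 0, 1, 0, 13.6, -0.3], [0, 0, 0, 1, 0, 14, -0.3], [0, 0, 0, 1, 0, 14.2, -0.3], [0, 0, 0, 1, 0, 14.2, -0.3], [0, 0, 0, 1, 0, 14.2, -0.3]])

```text
time_s: 16.0
ee_pos: [438.8, -325.1, 69.1]
ee_rot: [180.0, 0.0, 90.0]
force: [-0.3, 1.5, 1.0]
gripper_width: 51.0
gripper_force: 25.0
```

Seated: the vertical force went from −4.3 to +1.0 N at the expected height. Releasing.

Call:
carry_out(commands=[[0, 0, 0, 0, 0, 0, 0.15], [0, 0, 0, 0, 0, 0, 0.2], [0, 0, 0, 0, 0, 0, 0.4], [0, 0, 0, 0, 0, 0, 0.7], [0, 0, 0, 0, 0, 0, 1], [0, 0, 0, 0, 0, 0, 1], [0, 0, 0, 0, 0, 0, 1], [0, 0, 0, 0, 0, 0, 1], [0, 0, 0, 0, 0, 0, 1], [0, 0, 0, 0, 0, -10, 1], [0, 0, 0, 0, 0, -30, 1], [0, 0, 0, 0, 0, -60, 1], [0, 0, 0, 0, 0, -85, 1], [0, 0, 0, 0, 0, -92, 1], [0, 0, 0, 0, 0, -92, 1]])

```text
time_s: 17.5
ee_pos: [439.2, -325.5, 161.9]
ee_rot: [179.9, 0.1, 90.0]
force: [-0.8, -0.3, -0.2]
gripper_width: 91.2
gripper_force: 0.0
```

Call:
carry_out(commands=[[0, 0, 0, 20, 19, 0, 1], [0, 0, 0, 50, 47, 0, 1], [0, 0, 0, 80, 75, 0, 1], [0, 0, 0, 110, 103, 0, 1], [0, 0, 0, 140, 132, 0, 1], [0, 0, 0, 170, 160, 0, 1], [0, 0, 0, 200, 188, 0, 1], [0, 0, 0, 230, 216, 0, 1], [0, 0, 0, 252, 237, 0, 1], [0, 0, 0, 264, 248, 0, 1], [0, 0, 0, 267, 251, 0, 1], [0, 0, 0, 267, 251, 0, 1], [0, 0, 0, 267, 251, 0, 1]])

```text
time_s: 18.8
ee_pos: [688.7, -59.4, 160.5]
ee_rot: [-179.9, 0.0, 89.9]
force: [-0.8, 0.9, 0.2]
gripper_width: 91.2
gripper_force: 0.0
```

```bash
python3 look.py x | head -12
```

```text
[688.7 -59.4 160.5] 91.18808240530971 [-0.8  0.9  0.2]
top [247.5 136.7] 585 [772.9 213.4  93. ]
top [208.1 228.4] 78 [500.5 317.6  93. ]
top [428.5 255.2] 113 [ 438.4 -324.9   93. ]
top [103.  332.1] 171 [198.6 604.1  93. ]
scene [411.6  61.6] 45 [194.5 604.   93. ]
scene [519.7  80.6] 235 [458.9 892.9  93. ]
scene [384.2 130.4] 29 [495.8 317.8  93. ]
scene [186.7 174.9] 69 [ 432.2 -324.3   93. ]
scene [401.6 213.3] 549 [819.  192.6  93. ]
scene [300.6 209.2] 69 [692. -61.  93.]
```

Call:
carry_out(commands=[[0, 0, 0, 1, 1, 30, 1], [0, 0, 0, 1, 1, 60, 1], [0, 0, 0, 1, 1, 82, 1], [0, 0, 0, 1, 1, 93, 1], [0, 0, 0, 1, 1, 99.5, 1], [0, 0, 0, 1, 1, 99.5, 1], [0, 0, 0, 1, 1, 99.5, 0.3], [0, 0, 0, 1, 1, 99.5, 0.15], [0, 0, 0, 1, 1, 99.5, 0.1], [0, 0, 0, 1, 1, 99.5, 0.0], [0, 0, 0, 1, 1, 99.5, -0.1], [0, 0, 0, 1, 1, 99.5, -0.3], [0, 0, 0, 1, 1, 99.5, -0.3], [0, 0, 0, 1, 1, 99.5, -0.3], [0, 0, 0, 1, 1, 99.5, -0.3]], force=25)

```text
time_s: 20.4
ee_pos: [689.4, -57.1, 61.5]
ee_rot: [-179.8, -0.0, 90.0]
force: [-5.8, 0.8, 5.4]
gripper_width: 51.1
gripper_force: 25.0
```

Call:
carry_out(commands=[[0, 0, 0, 0, 0, -3, -0.3], [0, 0, 0, 0, 0, -10, -0.3], [0, 0, 0, 0, 0, -25, -0.3], [0, 0, 0, 0, 0, -45, -0.3], [0, 0, 0, 0, 0, -65, -0.3], [0, 0, 0, -8, -3.4, -80, -0.3], [0, 0, 0, -24, -10.2, -85, -0.3], [0, 0, 0, -48, -20.5, -85, -0.3], [0, 0, 0, -76, -32.4, -85, -0.3], [0, 0, 0, -104, -44.3, -85, -0.3], [0, 0, 0, -132, -56.3, -85, -0.3], [0, 0, 0, -160, -68.3, -85, -0.3], [0, 0, 0, -188, -80.2, -85, -0.3], [0, 0, 0, -216, -92.2, -85, -0.3], [0, 0, 0, -240, -102.4, -80, -0.3], [0, 0, 0, -255, -108.8, -70, -0.3], [0, 0, 0, -261, -111.4, -64, -0.3], [0, 0, 0, -262.8, -112.2, -60, -0.3], [0, 0, 0, -262.8, -112.2, -60, -0.3]])

```text
time_s: 22.3
ee_pos: [578.1, -319.1, 120.0]
ee_rot: [-179.9, -0.1, 90.0]
force: [1.1, 0.5, -2.6]
gripper_width: 51.0
gripper_force: 25.0
```

Call:
carry_out(commands=[[0, 0, 0, 0, 0, 5, -0.3], [0, 0, 0, 0, 0, 15, -0.3], [0, 0, 0, 0, 0, 26, -0.3], [0, 0, 0, 0, 0, 33, -0.3], [0, 0, 0, 0, 0, 37, -0.3], [0, 0, 0, 0, 0, 38, -0.3], [0, 0, 0, 0, 0, 38, -0.3], [0, 0, 0, 0, 0, 38, -0.3], [0, 0, 0, 0, 0, 38, -0.3]])

```text
time_s: 23.2
ee_pos: [578.8, -320.1, 83.7]
ee_rot: [179.9, 0.0, 90.0]
force: [0.2, 0.5, -3.9]
gripper_width: 50.9
gripper_force: 25.0
```

```bash
python3 look.py c|head -6; python3 -c "
import cv2
I=cv2.imread('pics/scene_c.png')[110:270,120:280];J=cv2.imread('pics/top_c.png')[150:310,340:500]
cv2.imwrite('pics/cc.png',cv2.resize(cv2.hconcat([I,J]),None,fx=2.5,fy=2.5,interpolation=2))"
```

```text
[ 578.8 -320.1   83.7] 50.943134061351394 [ 0.2  0.5 -3.9]
top [247.5 136.7] 586 [767.7 208.8 115.7]
top [428.1 206.9] 35 [ 578.  -315.5  115.7]
top [208.1 228.4] 79 [501.2 310.8 115.7]
top [102.9 332. ] 172 [205.8 591.5 115.7]
scene [411.6  61.6] 48 [222.7 582.6 115.7]
```

View pics/cc.png

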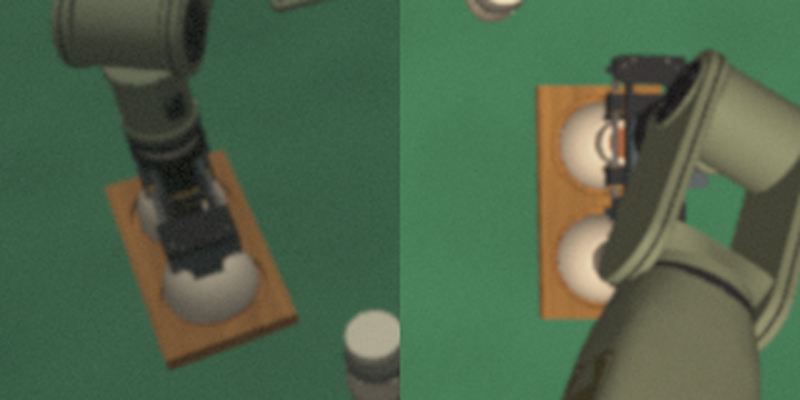

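Call:
carry_out(commands=[[0, 0, 0, 0, 0, 1, -0.3], [0, 0, 0, 0, 0, 3, -0.3], [0, 0, 0, 0, 0, 5, -0.3], [0, 0, 0, 0, 0, 7, -0.3], [0, 0, 0, 0, 0, 9, -0.3], [0, 0, 0, 0, 0, 10, -0.3], [0, 0, 0, 0, 0, 11, -0.3], [0, 0, 0, 0, 0, 12, -0.3], [0, 0, 0, 0, 0, 12.6, -0.3], [0, 0, 0, 0, 0, 13.2, -0.3], [0, 0, 0, 0, 0, 13.6, -0.3], [0, 0, 0, 0, 0, 14, -0.3], [0, 0, 0, 0, 0, 14.2, -0.3], [0, 0, 0, 0, 0, 14.2, -0.3], [0, 0, 0, 0, 0, 14.2, -0.3]])

```text
time_s: 24.8
ee_pos: [578.7, -320.0, 69.6]
ee_rot: [180.0, 0.0, 90.0]
force: [-0.6, 0.9, 1.9]
gripper_width: 51.2
gripper_force: 25.0
```

Seated. I'll release, lift, and move clear of the view.

Call:
carry_out(commands=[[0, 0, 0, 0, 0, 0, 0.15], [0, 0, 0, 0, 0, 0, 0.2], [0, 0, 0, 0, 0, 0, 0.4], [0, 0, 0, 0, 0, 0, 0.7], [0, 0, 0, 0, 0, 0, 1], [0, 0, 0, 0, 0, 0, 1], [0, 0, 0, 0, 0, 0, 1], [0, 0, 0, 0, 0, 0, 1], [0, 0, 0, 0, 0, 0, 1], [0, 0, 0, 0, 0, -10, 1], [0, 0, 0, 0, 0, -30, 1], [0, 0, 0, 0, 0, -60, 1], [0, 0, 0, 0, 0, -90, 1], [0, 0, 0, 30, 0, -110, 1], [0, 0, 0, 70, 0, -120, 1], [0, 0, 0, 120, 0, -120, 1], [0, 0, 0, 170, 0, -120, 1], [0, 0, 0, 220, 0, -120, 1], [0, 0, 0, 240, 0, -120, 1], [0, 0, 0, 240, 0, -120, 1]])

```text
time_s: 26.8
ee_pos: [578.6, -77.1, 190.1]
ee_rot: [179.9, -0.0, 90.2]
force: [-0.5, -0.5, -0.4]
gripper_width: 91.2
gripper_force: 0.0
```

```bash
sed -i 's/else 93/else 101/' look.py; python3 look.py x; python3 -c "
import cv2
I=cv2.imread('pics/scene_x.png')[100:280,140:440];J=cv2.imread('pics/top_x.png')[120:300,180:480]
cv2.imwrite('pics/cx.png',cv2.resize(cv2.vconcat([I,J]),None,fx=1.6,fy=1.6,interpolation=2))"
```

```text
[578.6 -77.1 190.1] 91.21630369906612 [-0.5 -0.5 -0.4]
top [247.6 136.6] 587 [771.4 211.5 101. ]
top [427.9 206.8] 107 [ 578.9 -319.4  101. ]
top [208.1 228.4] 78 [500.9 315.3 101. ]
top [428.5 255.2] 113 [ 439.  -322.4  101. ]
top [103.  332.2] 176 [200.9 599.5 101. ]
scene [411.6  61.7] 46 [205. 596. 101.]
scene [519.7  80.3] 229 [465.3 884.4 101. ]
scene [384.2 130.4] 29 [503.4 312.5 101. ]
scene [186.7 174.9] 66 [ 440.1 -324.3  101. ]
scene [401.5 213.3] 546 [823.7 188.1 101. ]
scene [199.5 208. ] 84 [ 580.1 -321.6  101. ]
```

View pics/cx.png

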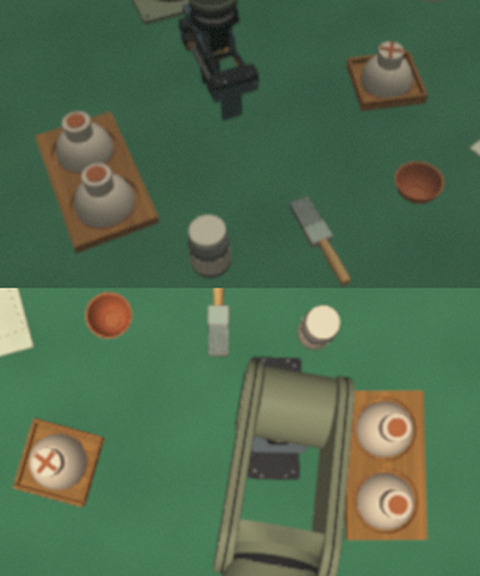

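All three shades sit centred and flat. The round tags are in the recesses, the cross tag is in the tray, and the bystanders haven't moved.

```bash
python3 -c "
from workcell import workorder;print(workorder.job_done())"
```

```text
the job is handed in; nothing more can be done
None
```

The job is handed in at about 27 s on the clock: both round-tagged shades are in the pass board recesses and the cross-tagged one is in the reject tray, each within about 3 mm of its nest's measured centre, and the jar, brush and bowl were not touched; the hand-in call returned no verdict.

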